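Clip the plywood pattern to the sloping copy board

TASK

The plywood pattern only leans on the sloping board. Squeeze the handles of the spring clip to open it, take it off the wooden rack, and let it close over the top edge of the board, about at the middle of the pattern, so that its jaws hold pattern and board together, well down over the edge and in line with the slope. Leave the pattern standing in its place on the ledge, and do not disturb the turned egg, the jar or the brass bowl.

Things in the scene. Friction and masses are not known exactly. Their poses are not given: they have to be found in the camera images.
- clip: steel spring clip with two black handles, 125 mm long, 26 mm wide (y), about 120 g. Origin on the pivot; the pivot runs along y, handles point to +z (ends 69 mm up), jaws to -z (ends 55 mm down), both spread along x. Starts upright over the rack's strip. Frame of the half with the +x jaw: with jaws parallel the whole clip's frame, when open it leans half the joint's value from the middle plane
- clip_grip (a point): midway between the handles, 50 mm above the pivot: where to squeeze. Over their outer faces the handles are here 48 mm wide at the start (55 mm at their ends), and 30 mm and parallel when squeezed to the stop. Squeezing (about 13 N) opens the jaws
- clip_tip (a point): in the clip's frame 55 mm below the pivot, midway between the jaw tips when the jaws are parallel. The rubber pads reach from here to 25 mm below the pivot; the solid throat is 12 mm below the pivot. Fully open the tips are 37 mm apart, the upper ends of the pads 26 mm
- clip_jaw (a joint): opening angle of the clip (rad): 0 with jaws parallel 18 mm apart, 0.36 fully open, -0.33 with tips shut
- rack: wooden clip rack, fixed: foot 100 x 180 x 18 mm, on it an upright strip 18 mm thick (x), 160 mm long (y), its top edge at 110 mm. Origin: centre of the underside
- easel: fixed stand of the sloping board: wooden foot 170 x 190 x 18 mm and two rear struts 18 mm square, 80 mm to each side of the middle. Origin: centre of the underside, the board faces its +x, away from the robot
- board: fixed grey board on the easel, 190 mm wide (y), 12 mm thick, leaning back 30 degrees towards the robot. Origin: on its front face, at the middle of the ledge's upper side; z runs up the slope, x out of the front face. The board's top edge is at z = 150 mm, about 180 mm above the table; the ledge sticks out 22 mm in front
- pattern: loose plywood pattern, 140 mm wide (y), 150 mm high (z), 6 mm thick, with one wide and two small windows cut in it below its 45 mm top band, leaning on the board's front face and standing on the ledge, its top edge level with the board's. Origin: middle of its lower edge, on its back face; z up the slope, x out of its front. Pattern and board together are 18 mm thick
- pattern_top (a point): middle of the pattern's top edge, midway through the 18 mm of pattern and board together
- egg: bystander: turned wooden egg on a foot, 72 mm across, 96 mm high, origin under its foot
- jar: bystander: turned lidded wooden jar, 66 mm across, 100 mm high, origin at its underside
- bowl: bystander: brass bowl, 84 mm across, 35 mm high, origin at its underside
There are look-alikes about, which are no part of the job. What is shaped like the clip but turquoise is not meant.

How it is judged:
By the outcome, as a careful person would: the job done as asked, in the order asked, and still so for the second after the job is handed in, with the robot touching nothing.
It also fails if it takes over 40 s, if anything falls off the work surface, if the arm or the gripper's body presses on something with over 40 N, if the wrist force passes 120 N, or if a joint passes its speed limit or range.

ROBOT

A 7-joint arm with a two-finger parallel gripper is mounted at the origin on the work surface. World frame = base frame: x ahead of the robot, y to its left, z up, the work surface at z = 0. Lengths are in m, angles in rad, forces in N, time in s.
With the tool pointing down it reaches from about 0.4 to 0.9 m from the base axis. Payload 5.6 kg.
Tool frame: the origin (TCP) lies at the very end of the fingers, on their centre line; the grasp point (between the pads) lies 19 mm behind it; z points along the fingers, y is the line along which they close (so a half turn about z gives the same grasp; the last joint's range is limited). The gripper opens to 92 mm and grips with 3 to 60 N. Pads are 20 mm wide; open, the fingers measure 128 mm over their backs; the gripper's body (75 mm by 189 mm) begins 69 mm behind the grasp point.
Start: joints at [-1.28, 0.468, -0.012, 1.603, 0.006, 1.071, -0.056], TCP at [0.213, 0.614, 0.215] pointing down, gripper open.
Joint ranges: [-2.53, 2.53], [-0.31, 2.02], [-1.57, 1.55], [0.28, 2.44], [-1.29, 4.43], [0.15, 1.84], [-2.92, 2.92]. Speed limits (rad/s): [2.57, 2.57, 3.14, 3.14, 3.14, 3.14, 3.14].

INTERFACE

Orientations are given as a unit quaternion [x, y, z, w].
In Python, from bench import arm gives the robot as it stands. The module is installed in compiled form; this text tells all that it offers.
- The arm moves only by the shell command python3 -m pendant 'ROWS' [OPENING] [FORCE]. ROWS is JSON, one flat list of numbers, 6 for each row, row after row: the shift along the tool's x, y, z normalised to -1 to 1, where 1 is 0.15 m, then the turn, a rotation vector about the tool's x, y, z normalised to -1 to 1, where 1 is pi/4 rad. A call has 1 to 8 rows; each row is the pose to reach, as a shift and turn from the pose commanded when the call began, along the tool's axes at that moment; what a row does not reach only later rows make up. A row lasts 1/12 s, in which the tool goes at most 41.7 mm and 7.16 degrees, less where a joint would pass 70% of its speed; a pose out of reach is approached as far as the arm can. A call with a number of a shift or a turn outside -1 to 1 is refused whole. A call with a gripper value outside its range is refused whole. OPENING is the opening, from 0 (shut) to 1 (fully open), set as the call begins (- or left out, the last holds). The fingers move at their own pace and stop on an object; FORCE is the grip in N (left out, the last holds). Time passes only in rows, so rows that repeat a pose let the fingers close. It gives the time, the measured TCP pose, the force, the opening and the grip force at its end, in the units of the state.
- arm.state(): the state, without advancing time (a new reading comes with each control period).
- arm.capture(name): name is "side" or "top"; returns the picture (384x512x3 uint8, red, green, blue); there is no depth.
- arm.get_calibration(name): a dict with "camera_matrix" (3x3 intrinsics, pixels), "D" ([k1, k2, p1, p2, k3] as OpenCV has them; the pictures are not rectified), "view" (4x4, takes a point from world to camera coordinates). Camera axes: x right, y down, z forward; pixel columns grow to the right and rows downward; lengths in m; the calibration is good to about 2 mm. A picture is of the moment at which its call begins. get_calibration takes no time and is no camera call.
- arm.job_done(): hands the job in; it is judged then, once.
Trained networks look in the newest picture that a camera, given by its name, has taken for a name from the list of things; names that differ only in an ending like _2 or _b are one class to them, and where a whole thing is asked for, a point or a joint stands for the part that bears it (a point fixed in the world has none). Each returns a list of dicts, best first, with "score" (0 to 1); they miss things now and then, are a little off and sometimes report something else, mostly with a low value. They report only what shows in the picture. A call takes as long as a camera call. They do not tell look-alikes from the thing itself.
- arm.outline_of(camera, target): "pixels" (384x512 bool, what is visible of it) and "position" ([row, column] in pixels, amid what is visible of it).
The state is a dict: "clock": time; "qpos": joint angles; "joint_vel": joint speeds; "joint_efforts": joint torques, N m; "eef_pos": TCP position; "tool_rot": TCP orientation; "ft_force": force on the tool from outside, world axes, zero at the start; "ft_torque": the same for the moment, N m; "grip_width": finger opening in m; "grasp_force": force on a finger pad.
Only numpy, scipy, OpenCV 4.12 (cv2) and the standard library are available. Lean on these libraries where they do the work, as an engineer would, in place of code of your own. Each camera call takes 0.05 s, during which the arm holds its last target. There are 200 camera calls.

## Working session

There is one attempt and no reset: what is moved stays moved. The work goes in short steps, Python scripts to look and compute and a shell command to move; the robot and the scene stay as the last step left them, time stands still between calls to the robot, and variables do not carry over. Pictures are saved under pics/ and viewed, at most 10 in all, crops included, and the job is handed in when it is done.

```bash
mkdir -p pics; cat > h.py <<'E'
import numpy as np, cv2
from bench import arm
def snap(n,f=None):
    im=arm.capture(n)
    if f: cv2.imwrite('pics/'+f,cv2.cvtColor(im,cv2.COLOR_RGB2BGR))
    return im
def cal(n):
    c=arm.get_calibration(n); return np.array(c['camera_matrix'],float),np.array(c['D'],float),np.array(c['view'],float)
def proj(n,P):
    K,D,V=cal(n); P=np.atleast_2d(P).astype(float)
    r,_=cv2.Rodrigues(V[:3,:3]); return cv2.projectPoints(P,r,V[:3,3],K,D)[0][:,0]
def ray(n,uv):
    K,D,V=cal(n); p=cv2.undistortPoints(np.array(uv,float).reshape(1,1,2),K,D)[0,0]
    R=V[:3,:3]; return -R.T@V[:3,3], R.T@np.array([p[0],p[1],1.])
def tri(a,b):
    (o1,d1),(o2,d2)=ray('side',a),ray('top',b)
    t=np.linalg.lstsq(np.c_[d1,-d2],o2-o1,rcond=None)[0]
    p,q=o1+t[0]*d1,o2+t[1]*d2; return (p+q)/2,np.linalg.norm(p-q)
def onz(n,uv,z):
    o,d=ray(n,uv); return o+d*(z-o[2])/d[2]
E
python3 - <<'E'
from h import *
a=snap('side','s0.png');b=snap('top','t0.png')
for n in('side','top'):
    K,D,V=cal(n); print(n,-V[:3,:3].T@V[:3,3],V[2,:3],K[0,0])
    for t in('clip','rack','board','pattern','easel','egg','jar','bowl'):
        for r in arm.outline_of(n,t)[:3]:
            ys,xs=np.nonzero(r['pixels']); print(n,t,round(r['score'],2),np.round(r['position']),xs.min(),xs.max(),ys.min(),ys.max())
s=arm.state();print(s['eef_pos'],s['tool_rot'],s['clock'],s['grip_width'])
E
```

```text
side [ 0.27340711 -0.42245229  0.75839035] [ 0.4072053   0.50330672 -0.76214577] 346.6765679471479
side clip 0.94 [298. 268.] 259 280 277 320
side clip 0.82 [247. 314.] 299 330 224 270
side clip 0.77 [229. 345.] 329 359 211 251
side rack 0.87 [274. 302.] 264 344 228 315
side board 0.96 [144. 214.] 174 249 115 172
side pattern 0.66 [130. 200.] 181 220 115 143
side easel 0.6 [164. 208.] 171 255 115 200
side easel 0.31 [224. 209.] 195 222 207 239
side egg 0.65 [224. 209.] 195 223 207 239
side jar 0.61 [201. 260.] 248 273 188 223
side jar 0.52 [168. 210.] 172 255 116 199
side bowl 0.9 [170. 289.] 273 302 159 182
side bowl 0.68 [204. 261.] 248 273 188 224
side bowl 0.55 [125. 197.] 181 217 115 140
top [0.46353665 0.00461691 0.92006082] [ 0.22906117 -0.0115556  -0.97334344] 403.20551957451954
top clip 0.88 [146. 335.] 324 346 125 162
top clip 0.81 [193. 352.] 341 364 176 210
top clip 0.76 [263. 361.] 343 375 245 272
top rack 0.63 [207. 336.] 299 386 184 229
top board 0.61 [178. 151.] 92 191 167 222
top board 0.18 [206. 334.] 299 386 184 229
top pattern 0.95 [195. 142.] 100 177 177 214
top easel 0.81 [212. 156.] 91 203 159 248
top egg 0.66 [132. 223.] 205 239 118 150
top egg 0.61 [203. 352.] 341 365 199 209
top egg 0.55 [258. 240.] 223 256 242 274
top jar 0.59 [194. 250.] 235 265 177 211
top bowl 0.6 [134. 222.] 205 240 118 151
[0.21301043 0.61410294 0.21457691] [ 1.66159264e-01  9.86098929e-01 -1.14351908e-05  2.10020015e-05] 0.9 0.09214448633991884
```

View pics/s0.png

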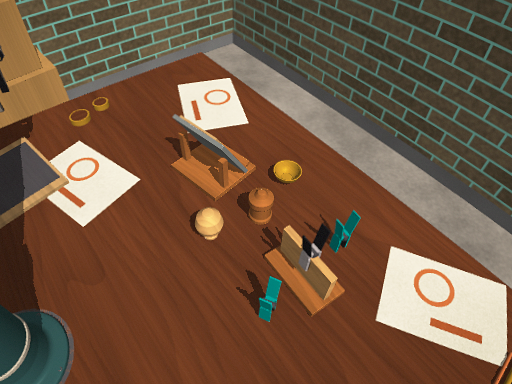

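View pics/t0.png

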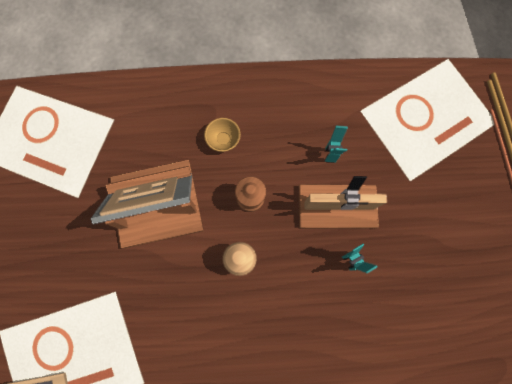

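Side: turned egg (209,222), jar (261,205), bowl (287,171), board and pattern (212,145). There are three clip shapes: turquoise at side (268,298) / top (361,263), turquoise at side (345,229) / top (335,146), and one with black handles on the rack strip at side (314,247) / top (352,193). The black one on the rack fits the description. I'll confirm it in an enlarged crop.

```bash
python3 - <<'E'
from h import *
s=cv2.imread('pics/s0.png');t=cv2.imread('pics/t0.png')
def c(im,x,y,w,h,W,H): return cv2.resize(im[y:y+h,x:x+w],(W,H),interpolation=cv2.INTER_CUBIC)
o=np.vstack([np.hstack([c(s,262,215,100,75,400,300),c(t,300,165,100,75,400,300)]),np.hstack([c(s,165,105,100,75,400,300),c(t,85,155,120,90,400,300)])])
cv2.imwrite('pics/crop.png',o)
E
```

```text
(no output)
```

View pics/crop.png

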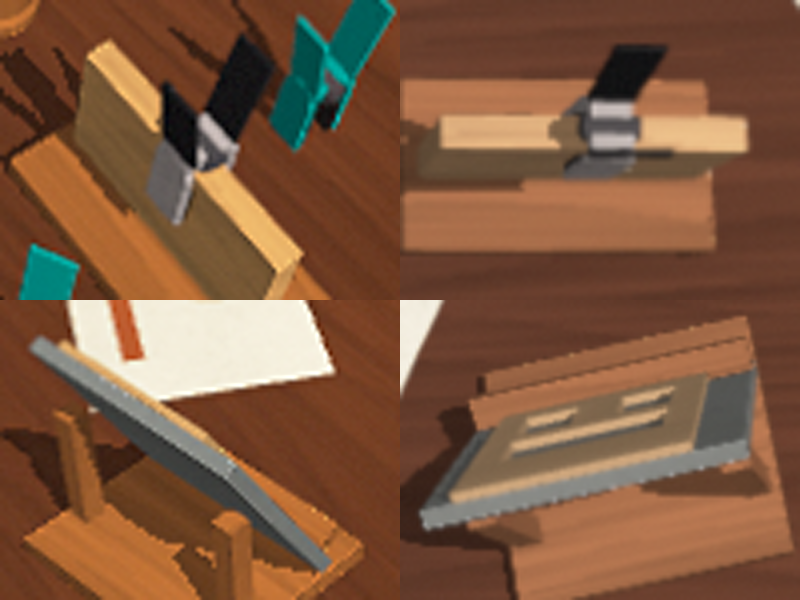

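The crop confirms it: the clip with black handles sits on the rack strip (handle ends at side (322,224) and (303,236)) and the other two are turquoise. Next I'll measure.

```bash
python3 - <<'E'
from h import *
S=lambda u,v:(262+u/4,215+v/4); T=lambda u,v:(300+u/4,165+v/4)
S2=lambda u,v:(165+u/4,105+v/4); T2=lambda u,v:(85+u*.3,155+v*.3)
def show(n,a,b): p,e=tri(a,b); print(n,np.round(p,4),round(e,4)); return p
print('handle ends');h=[show('farL',S(240,35),T(212,45)),show('farR',S(272,68),T(267,45)),show('nearL',S(165,82),T(230,152)),show('nearR',S(198,112),T(272,152))]
print(np.mean(h,0))
print('strip');r=[show('farL',S(110,40),T(40,118)),show('nearL',S(88,55),T(40,150)),show('farR',S(300,250),T(347,118)),show('nearR',S(270,272),T(347,150))]
print(np.mean(r,0))
print('board');b=[show('backL',S2(33,350),T2(22,527-300)),show('frontL',S2(42,338),T2(25,513-300)),show('backR',S2(228,475),T2(348,457-300)),show('frontR',S2(240,462),T2(348,440-300))]
print('pattern front top');p=[show('L',S2(66,341),T2(52,502-300)),show('R',S2(208,438),T2(292,448-300))]
E
```

```text
handle ends
farL [ 0.641  -0.2021  0.1825] 0.001
farR [ 0.6384 -0.2274  0.1855] 0.0025
nearL [ 0.5873 -0.2026  0.1905] 0.002
nearR [ 0.5877 -0.2237  0.189 ] 0.0007
[ 0.61358204 -0.2139186   0.18686823]
strip
farL [ 0.626  -0.1298  0.1072] 0.0016
nearL [ 0.6099 -0.1289  0.1053] 0.0022
farR [ 0.6153 -0.2889  0.1122] 0.0017
nearR [ 0.598  -0.2875  0.1078] 0.0047
[ 0.61228399 -0.2087458   0.10811756]
board
backL [ 0.6425  0.5389 -0.4184] 0.0499
frontL [ 0.6518  0.5258 -0.3916] 0.0513
backR [ 0.6675  0.181  -0.266 ] 0.0554
frontR [ 0.6803  0.1792 -0.2543] 0.056
pattern front top
L [ 0.6609  0.4895 -0.3703] 0.0458
R [ 0.6809  0.2338 -0.2786] 0.055
```

```bash
cat > m.py <<'E'
from h import *
from scipy.optimize import least_squares
from scipy.spatial.transform import Rotation as R
S2=lambda u,v:(165+u/4,105+(v-300)/4); T2=lambda u,v:(85+u*.3,155+(v-300)*.3)
b=[(S2(33,350),T2(22,527)),(S2(42,338),T2(25,513)),(S2(228,475),T2(348,457)),(S2(240,462),T2(348,440)),(S2(66,341),T2(52,502)),(S2(208,438),T2(292,448))]
L=[(-.012,.095,.15),(0,.095,.15),(-.012,-.095,.15),(0,-.095,.15),(.006,.07,.15),(.006,-.07,.15)]
for a,c in b: p,e=tri(a,c); print(np.round(p,4),round(e,4))
L=np.array(L)
def pose(q): return R.from_euler('ZY',[q[3],-np.pi/6]),np.array(q[:3])
def f(q):
    r,t=pose(q); L2=L.copy(); L2[4:,1]+=q[4]; P=r.apply(L2)+t
    return np.r_[(proj('side',P)-[x[0] for x in b]).ravel(),(proj('top',P)-[x[1] for x in b]).ravel()]
s=least_squares(f,[.6,.25,.05,.2,0]); q=s.x; r,t=pose(q)
print(q,np.round(np.abs(s.fun).max(),2),np.sqrt(np.mean(s.fun**2)))
pt=r.apply([-.003,q[4],.15])+t; print('pattern_top',pt); print('axes',r.as_matrix())
c=np.array([.613,-.214,.122])
for n in('side','top'): print(n,proj(n,[pt,c,c+[0,0,.05]]))
E
python3 m.py
```

```text
[0.579  0.3011 0.1652] 0.0026
[0.5851 0.2954 0.1761] 0.0019
[0.6095 0.1097 0.1735] 0.002
[0.618  0.1085 0.1805] 0.0021
[0.5916 0.2768 0.1816] 0.0058
[0.6155 0.1405 0.1786] 0.0028
[0.67537449 0.21712977 0.04674268 0.17549712 0.00533228] 2.2 0.9928265604640972
pattern_top [0.59803733 0.2088317  0.17514649]
axes [[ 8.52723137e-01 -1.74597639e-01 -4.92319933e-01]
 [ 1.51205991e-01  9.84639865e-01 -8.72988193e-02]
 [ 5.00000000e-01 -6.93889390e-18  8.66025404e-01]]
side [[196.14252721 129.34483715]
 [311.89361072 250.35413346]
 [315.7290779  237.59724964]]
top [[137.52011761 209.8291895 ]
 [352.68232412 196.86195725]
 [359.16387195 191.71441087]]
```

```bash
cat > g.py <<'E'
import sys; from h import *
from scipy.spatial.transform import Rotation as R
# usage: g.py clip|board height(m, grasp point offset along approach)
s=arm.state(); p=np.array(s['eef_pos']); T=R.from_quat(s['tool_rot'])
pt=np.array([.598,.209,.175]); 
if sys.argv[1]=='clip':
    a=np.deg2rad(-3.9); y=np.array([np.cos(a),np.sin(a),0]); z=np.array([0,0,-1.]); piv=np.array([.613,-.214,.122])
else:
    q=R.from_euler('ZY',[.1755,-np.pi/6]).as_matrix(); y=q[:,0]; z=-q[:,2]; piv=pt-.017*z
tcp=piv-z*(.031+float(sys.argv[2]))
M=R.from_matrix(np.c_[np.cross(y,z),y,z])
print('t',round(s['clock'],2),'tcp',np.round(p,4),'F',np.round(s['ft_force'],1),'w',round(s['grip_width'],4),s['grasp_force'])
print('target',np.round(tcp,4),'shift',np.round(T.inv().apply(tcp-p)/.15,3),'turn',np.round((T.inv()*M).as_rotvec()/(np.pi/4),3))
E
python3 g.py clip .1
python3 -m pendant '[-1,-1,-0.5,0,0,0.9,-1,-1,-0.5,0,0,0.9,-1,-1,-0.5,0,0,0.9,-1,-1,-0.5,0,0,0.9,-1,-1,-0.5,0,0,0.9,-1,-1,-0.5,0,0,0.9]' 1 30
python3 g.py clip .1
```

```text
t 0.9 tcp [0.213  0.6141 0.2146] F [-0.4 -0.2  0.9] w 0.0921 0.0
target [ 0.613 -0.214  0.253] shift [-4.328 -4.342 -0.256] turn [0.    0.    1.662]
clock: 1.4
eef_pos: [0.3091, 0.4189, 0.2919]
tool_rot: [0.502, 0.865, 0.001, 0.001]
ft_force: [0.2, 0.2, 1.0]
grip_width: 0.0916
grasp_force: 0.0
t 1.4 tcp [0.3091 0.4189 0.2919] F [0.2 0.2 1. ] w 0.0916 0.0
target [ 0.613 -0.214  0.253] shift [-4.669 -0.33   0.258] turn [ 0.003 -0.001  0.746]
```

```bash

python3 -m pendant '[-1,-0.1,0,0,0,0.74,-1,-0.1,0,0,0,0.74,-1,-0.1,0,0,0,0.74,-1,-0.1,0,0,0,0.74,-1,-0.1,0,0,0,0.74]' >/dev/null
python3 g.py clip .1
```

```text
t 1.82 tcp [0.3712 0.2807 0.2902] F [-0.4 -0.5  0.3] w 0.092 0.0
target [ 0.613 -0.214  0.253] shift [-3.184  1.826  0.251] turn [0.002 0.    0.003]
```

```bash

python3 -m pendant '[-1,0.6,0,0,0,0,-1,0.6,0,0,0,0,-1,0.6,0,0,0,0,-1,0.6,0,0,0,0,-1,0.6,0,0,0,0]' >/dev/null
python3 -m pendant '[-1,0.6,0,0,0,0,-1,0.6,0,0,0,0,-1,0.6,0,0,0,0,-1,0.6,0,0,0,0,-1,0.6,0,0,0,0]' >/dev/null
python3 -m pendant '[-1,0.5,0,0,0,0,-1,0.5,0,0,0,0,-1,0.5,0,0,0,0,-1,0.5,0,0,0,0,-1,0.5,0,0,0,0,-1,0.5,0,0,0,0]' >/dev/null
python3 g.py clip .1
```

```text
t 3.15 tcp [ 0.5999 -0.1786  0.2889] F [ 0.5 -0.6  0.3] w 0.0918 0.0
target [ 0.613 -0.214  0.253] shift [-0.23   0.101  0.24 ] turn [-0.002  0.002  0.016]
```

```bash

python3 -m pendant '[-0.23,0.1,0.3,0,0,0,-0.23,0.1,0.3,0,0,0,-0.23,0.1,0.5,0,0,0,-0.23,0.1,0.5,0,0,0]' >/dev/null
python3 - <<'E'
from h import *
im=snap('side'); t=snap('top')
o=np.vstack([cv2.resize(im[150:300,240:400],(640,600))])
cv2.imwrite('pics/pre.png',cv2.cvtColor(o,cv2.COLOR_RGB2BGR))
E
python3 g.py clip 0
```

```text
t 3.58 tcp [ 0.6128 -0.2094  0.214 ] F [-0.4  1.2  1.4] w 0.0922 0.0
target [ 0.613 -0.214  0.153] shift [-0.031  0.004  0.407] turn [-0.004 -0.002  0.023]
```

View pics/pre.png

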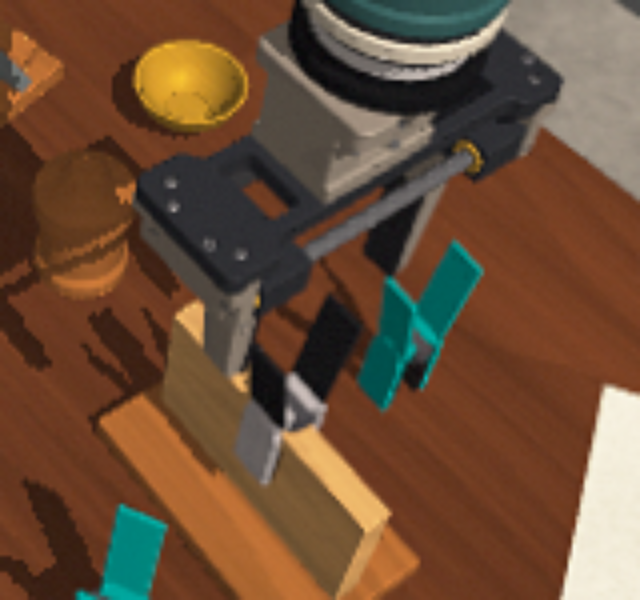

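The gripper is over the black clip with a finger on each side of its handles (crop (300,350)). Next I descend and squeeze.

```bash

python3 -m pendant '[-0.03,0,0.2,0,0,0.02,-0.03,0,0.4,0,0,0.02,-0.03,0,0.4,0,0,0.02]'
python3 -m pendant '[0,0,0,0,0,0,0,0,0,0,0,0,0,0,0,0,0,0,0,0,0,0,0,0,0,0,0,0,0,0,0,0,0,0,0,0]' 0.2 30
python3 -m pendant '[0,0,0,0,0,0,0,0,0,0,0,0,0,0,0,0,0,0]' 0.2 30
```

```text
clock: 3.83
eef_pos: [0.6111, -0.2133, 0.1515]
tool_rot: [0.73, 0.684, -0.001, -0.003]
ft_force: [-1.1, 0.3, -1.2]
grip_width: 0.0922
grasp_force: 0.0
clock: 4.33
eef_pos: [0.6133, -0.216, 0.1555]
tool_rot: [0.73, 0.683, 0.0, 0.0]
ft_force: [-4.0, 1.0, 3.9]
grip_width: 0.0539
grasp_force: 3.5
clock: 4.58
eef_pos: [0.6146, -0.2171, 0.1579]
tool_rot: [0.73, 0.683, 0.001, 0.002]
ft_force: [-6.1, -0.0, 23.3]
grip_width: 0.0336
grasp_force: 19.2
```

```bash

python3 -m pendant '[0,0,-0.02,0,0,0,0,0,-0.02,0,0,0,0,0,-0.02,0,0,0,0,0,-0.02,0,0,0]' 0.2 30
python3 - <<'E'
from h import *
im=snap('side'); t=snap('top')
o=cv2.resize(im[180:300,260:380],(600,600))
cv2.imwrite('pics/sq.png',cv2.cvtColor(o,cv2.COLOR_RGB2BGR))
E
```

```text
clock: 4.92
eef_pos: [0.6137, -0.2167, 0.1593]
tool_rot: [0.73, 0.683, 0.0, 0.001]
ft_force: [-1.3, -0.0, 9.5]
grip_width: 0.0296
grasp_force: 29.9
```

View pics/sq.png

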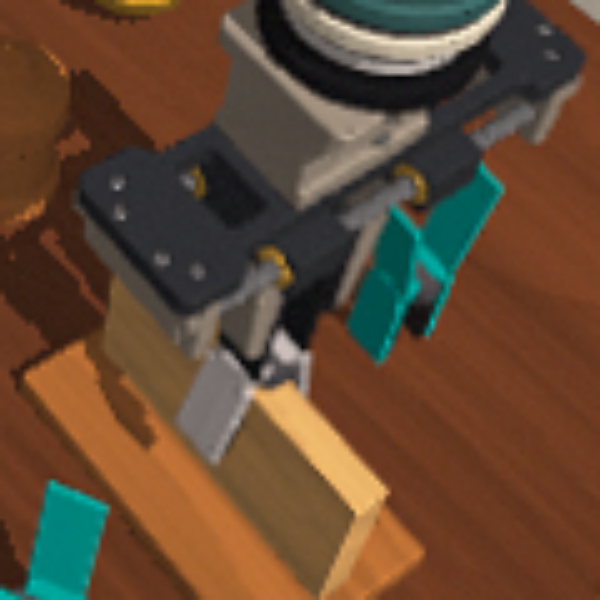

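Squeezed to the stop (29.6 mm) and the jaws are clear of the strip (crop (215,400)). Lifting.

```bash

python3 -m pendant '[0,0,-0.1,0,0,0,0,0,-0.3,0,0,0,0,0,-0.55,0,0,0,0,0,-0.8,0,0,0,0,0,-1,0,0,0,0,0,-1,0,0,0]'
python3 - <<'E'
from h import *
im=snap('side','lift.png'); t=snap('top','liftT.png')
o=np.hstack([cv2.resize(im[140:290,250:350],(400,600)),cv2.resize(t[150:300,310:410],(400,600))])
cv2.imwrite('pics/liftc.png',cv2.cvtColor(o,cv2.COLOR_RGB2BGR))
E
python3 g.py board .1
```

```text
clock: 5.52
eef_pos: [0.6157, -0.2176, 0.3143]
tool_rot: [0.73, 0.683, 0.003, 0.005]
ft_force: [0.8, -0.4, 0.0]
grip_width: 0.0294
grasp_force: 29.9
t 5.62 tcp [ 0.6134 -0.2159  0.3081] F [ 0.1 -0.2 -1.5] w 0.0294 29.910598397254944
target [0.5251 0.1961 0.3032] shift [ 2.701 -0.77   0.032] turn [-0.661  0.081 -0.301]
```

View pics/liftc.png

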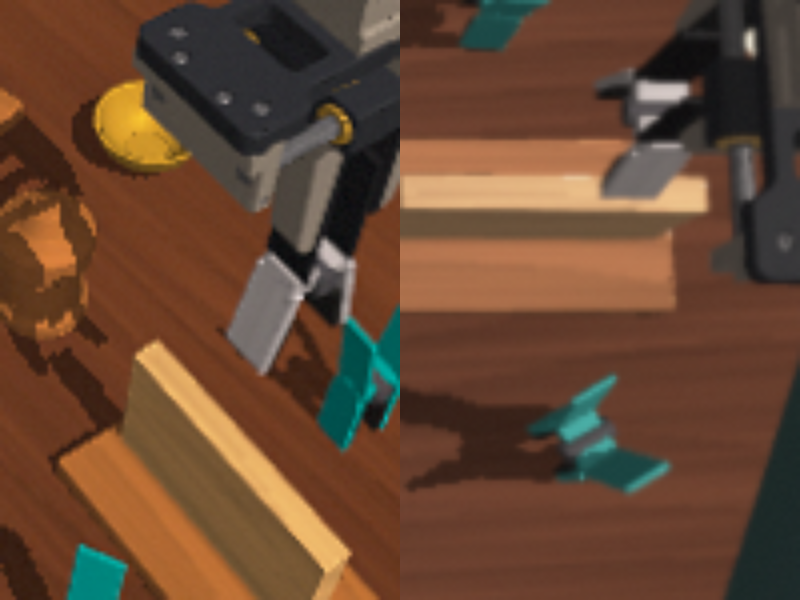

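```bash
python3 - <<'E'
from h import *
S=lambda u,v:(250+u/4,140+v/4);T=lambda u,v:(310+(u-400)/4,150+v/4)
for a,b in[((230,335),(602,190)),((262,372),(655,197)),((268,255),(630,147)),((304,290),(690,150))]:
    print(tri(S(*a),T(*b)))
E
```

```text
(array([ 0.5924806 , -0.20053119,  0.22302758]), np.float64(0.0006412749383567364))
(array([ 0.58865721, -0.22454459,  0.22369105]), np.float64(0.002271319210103029))
(array([ 0.60241933, -0.20047717,  0.27529349]), np.float64(0.005462895383192603))
(array([ 0.59934281, -0.22499464,  0.27800145]), np.float64(0.005570386246689792))
```

```bash
sed -i 's/(.031+/(.034+/; s/piv=pt-.017\*z/piv=pt-.017*z-q[:,1]*.004/' g.py
python3 -m pendant '[0.25,-0.1,-0.05,0,0,-0.05,0.5,-0.15,-0.1,-0.2,0,-0.15,0.75,-0.2,-0.1,-0.4,0.05,-0.25,1,-0.3,-0.1,-0.66,0.08,-0.3,1,-0.3,-0.1,-0.66,0.08,-0.3,1,-0.3,-0.1,-0.66,0.08,-0.3]'
python3 g.py board .1
```

```text
clock: 6.12
eef_pos: [0.5743, -0.0595, 0.3194]
tool_rot: [0.619, 0.742, 0.199, 0.164]
ft_force: [-0.5, -0.5, -1.9]
grip_width: 0.0296
grasp_force: 30.0
t 6.12 tcp [ 0.5743 -0.0595  0.3194] F [-0.5 -0.5 -1.9] w 0.0296 29.97944086790085
target [0.5244 0.1919 0.3058] shift [ 1.708 -0.069  0.069] turn [-0.003 -0.006  0.005]
```

```bash

python3 -m pendant '[0.3,-0.02,0,0,0,0,0.6,-0.03,0,0,0,0,0.9,-0.03,0,0,0,0,0.9,-0.03,0,0,0,0,0.9,-0.03,0,0,0,0]' >/dev/null
python3 -m pendant '[0.3,-0.02,0,0,0,0,0.6,-0.03,0,0,0,0,0.8,-0.03,0.05,0,0,0,0.8,-0.03,0.05,0,0,0,0.8,-0.03,0.05,0,0,0,0.8,-0.03,0.05,0,0,0]' >/dev/null
python3 g.py board .05
```

```text
t 7.03 tcp [0.5298 0.1853 0.3099] F [-0.5 -0.4 -0.6] w 0.0296 29.983506202697754
target [0.549  0.1962 0.2625] shift [ 0.051 -0.036  0.343] turn [-0.007  0.004 -0.003]
```

```bash

python3 -m pendant '[0.05,-0.03,0.15,0,0,0,0.05,-0.03,0.3,0,0,0,0.05,-0.03,0.33,0,0,0,0.05,-0.03,0.33,0,0,0]' >/dev/null
python3 - <<'E'
from h import *
im=snap('side','app.png'); t=snap('top','appT.png')
o=np.hstack([cv2.resize(im[80:180,160:260],(400,400),interpolation=2),cv2.resize(t[130:230,90:190],(400,400),interpolation=2)])
cv2.imwrite('pics/appc.png',cv2.cvtColor(o,cv2.COLOR_RGB2BGR))
E
python3 g.py board 0
```

```text
t 7.47 tcp [0.5495 0.1968 0.2669] F [-0.7 -0.4 -0.9] w 0.0294 29.983708262443542
target [0.5736 0.2006 0.2192] shift [-0.003 -0.017  0.357] turn [-0.003  0.002 -0.004]
```

View pics/appc.png

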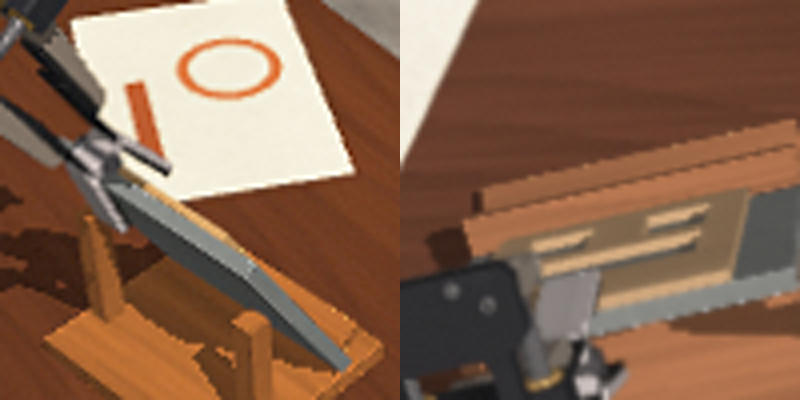

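```bash
python3 - <<'E'
from h import *
from scipy.spatial.transform import Rotation as R
s=arm.state(); M=R.from_quat(s['tool_rot']).as_matrix(); p=np.array(s['eef_pos'])
x,y,z=M.T
piv=p+.034*z-.004*x
pts={'piv':piv,'frontL':piv+.0525*z+.0215*y-.013*x,'frontR':piv+.0525*z+.0215*y+.013*x,'backL':piv+.0525*z-.0215*y-.013*x,'backR':piv+.0525*z-.0215*y+.013*x,'ptop':np.array([.598,.209,.175])}
P=np.array(list(pts.values())); print(np.round(P,3))
a=(proj('side',P)-[160,80])*4;b=(proj('top',P)-[90,130])*4+[400,0]
for k,u,v in zip(pts,a,b): print(k,np.round(u),np.round(v))
E
```

```text
[[0.567 0.196 0.237]
 [0.613 0.191 0.203]
 [0.609 0.216 0.203]
 [0.576 0.184 0.181]
 [0.572 0.21  0.181]
 [0.598 0.209 0.175]]
piv [102. 149.] [581. 365.]
frontL [176. 169.] [614. 275.]
frontR [148. 152.] [558. 287.]
backL [135. 224.] [638. 361.]
backR [108. 205.] [584. 372.]
ptop [144. 197.] [590. 319.]
```

The side crop shows the jaws straddling the top edge: front tip (168,168), back tip (120,225), edge between them. Next I slide down in small steps.

```bash

python3 -m pendant '[0,0,0.06,0,0,0,0,0,0.12,0,0,0,0,0,0.18,0,0,0,0,0,0.24,0,0,0,0,0,0.28,0,0,0,0,0,0.28,0,0,0]'
python3 -m pendant '[0,0,0.03,0,0,0,0,0,0.06,0,0,0,0,0,0.06,0,0,0]'
python3 - <<'E'
from h import *
im=snap('side','ins.png'); t=snap('top','insT.png')
o=np.hstack([cv2.resize(im[80:180,160:260],(400,400),interpolation=2),cv2.resize(t[130:230,90:190],(400,400),interpolation=2)])
cv2.imwrite('pics/insc.png',cv2.cvtColor(o,cv2.COLOR_RGB2BGR))
E
python3 g.py board 0
```

```text
clock: 7.97
eef_pos: [0.5696, 0.2014, 0.2281]
tool_rot: [0.621, 0.74, 0.196, 0.165]
ft_force: [0.0, 0.1, -1.2]
grip_width: 0.0296
grasp_force: 30.0
clock: 8.22
eef_pos: [0.5744, 0.2027, 0.2219]
tool_rot: [0.621, 0.74, 0.197, 0.166]
ft_force: [0.2, -0.2, -1.0]
grip_width: 0.0296
grasp_force: 30.0
t 8.32 tcp [0.5741 0.2026 0.2222] F [-0.  -0.1 -1.1] w 0.0297 29.983714520931244
target [0.5736 0.2006 0.2192] shift [-0.012 -0.015  0.015] turn [-0.004  0.001 -0.001]
```

View pics/insc.png

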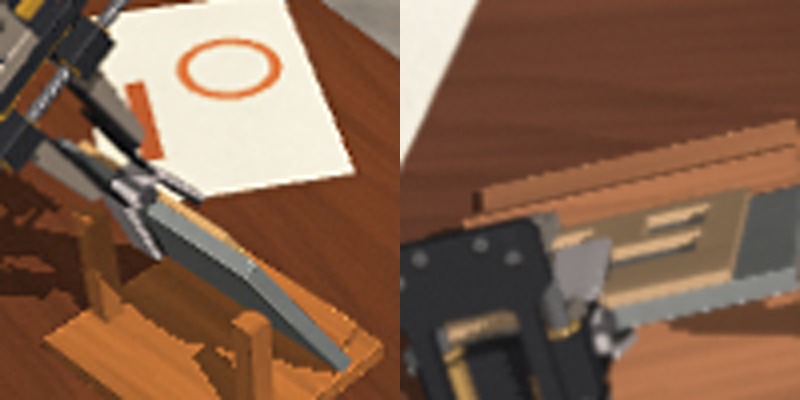

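```bash

python3 -m pendant '[0,0,0.015,0,0,0,0,0,0.02,0,0,0,0,0,0.02,0,0,0]'
python3 g.py board 0
```

```text
clock: 8.57
eef_pos: [0.575, 0.2028, 0.2214]
tool_rot: [0.621, 0.74, 0.198, 0.166]
ft_force: [-13.8, -3.6, 16.7]
grip_width: 0.0297
grasp_force: 30.0
t 8.57 tcp [0.575  0.2028 0.2214] F [-13.8  -3.6  16.7] w 0.0297 30.02130478620529
target [0.5736 0.2006 0.2192] shift [-0.013 -0.018  0.007] turn [-0.003  0.    -0.002]
```

Throat contact felt (21 N along the slope), so the clip is fully down. I'll back off slightly and release.

```bash

python3 -m pendant '[0,0,-0.015,0,0,0,0,0,-0.015,0,0,0,0,0,-0.015,0,0,0]'
python3 -m pendant '[0,0,0,0,0,0,0,0,0,0,0,0,0,0,0,0,0,0,0,0,0,0,0,0,0,0,0,0,0,0]' 0.55
python3 -m pendant '[0,0,0,0,0,0,0,0,0,0,0,0,0,0,0,0,0,0,0,0,0,0,0,0,0,0,0,0,0,0]' 0.95
python3 - <<'E'
from h import *
im=snap('side','rel.png'); t=snap('top','relT.png')
o=np.hstack([cv2.resize(im[80:180,160:260],(400,400),interpolation=2),cv2.resize(t[130:230,90:190],(400,400),interpolation=2)])
cv2.imwrite('pics/relc.png',cv2.cvtColor(o,cv2.COLOR_RGB2BGR))
E
```

```text
clock: 8.82
eef_pos: [0.5746, 0.2027, 0.2218]
tool_rot: [0.621, 0.74, 0.198, 0.166]
ft_force: [0.6, 0.2, -0.8]
grip_width: 0.0298
grasp_force: 30.0
clock: 9.23
eef_pos: [0.5745, 0.2026, 0.2214]
tool_rot: [0.621, 0.74, 0.197, 0.166]
ft_force: [-0.1, -0.5, -0.9]
grip_width: 0.0504
grasp_force: 7.5
clock: 9.65
eef_pos: [0.5747, 0.2027, 0.2218]
tool_rot: [0.621, 0.74, 0.198, 0.166]
ft_force: [-0.7, 0.1, -0.4]
grip_width: 0.0819
grasp_force: 0.0
```

View pics/relc.png

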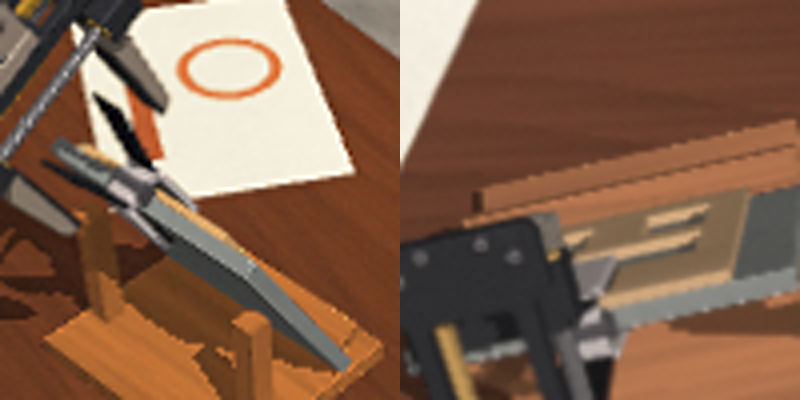

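The clip has closed over the edge with its jaws parallel to the board, side crop (155,200). The fingers are free, so I retreat along the tool axis.

```bash

python3 -m pendant '[0,0,-0.1,0,0,0,0,0,-0.3,0,0,0,0,0,-0.55,0,0,0,0,0,-0.8,0,0,0,0,0,-1,0,0,0,0,0,-1,0,0,0]' 1
python3 -m pendant '[-1,0,-0.3,0,0,0,-1,0,-0.3,0,0,0,-1,0,-0.3,0,0,0,-1,0,-0.3,0,0,0,-1,0,-0.3,0,0,0]' >/dev/null
python3 - <<'E'
from h import *
im=snap('side','end.png'); t=snap('top','endT.png')
o=np.hstack([cv2.resize(im[80:240,160:320],(400,400),interpolation=2),cv2.resize(t[110:290,90:270],(400,400),interpolation=2)])
o=np.vstack([o,np.hstack([cv2.resize(im[110:160,160:260],(400,200),interpolation=2),cv2.resize(t[170:225,90:200],(400,200),interpolation=2)])])
cv2.imwrite('pics/endc.png',cv2.cvtColor(o,cv2.COLOR_RGB2BGR))
E
```

```text
clock: 10.25
eef_pos: [0.5013, 0.191, 0.3584]
tool_rot: [0.62, 0.739, 0.202, 0.167]
ft_force: [0.2, 1.2, 0.2]
grip_width: 0.0918
grasp_force: 0.0
```

View pics/endc.png

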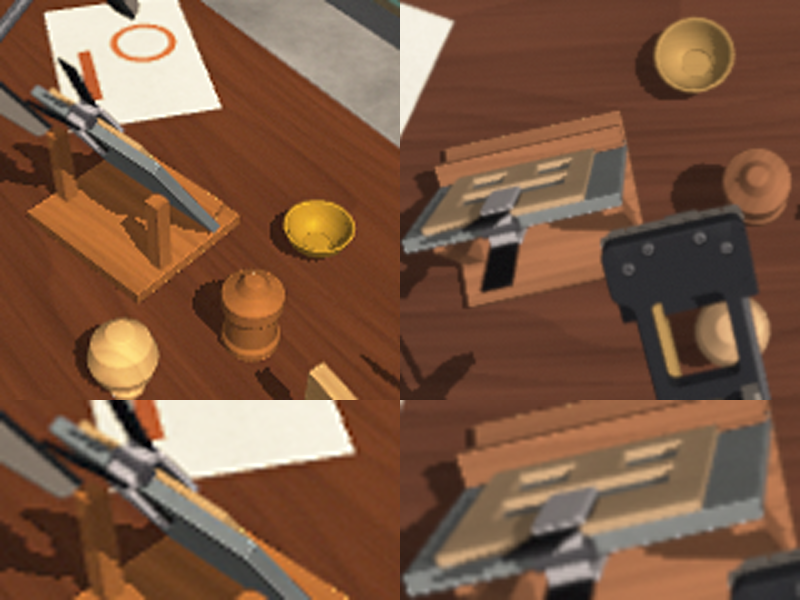

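The clip sits on the top edge at the middle of the pattern (lower right crop (565,510)), in line with the slope. The pattern is in place, and the egg, jar and bowl are still standing where they were. Handing in.

```bash
python3 -c "
from bench import arm
print(arm.job_done())"
```

```text
the job is handed in; nothing more can be done
None
```

The black-handled clip now holds pattern and board together at the middle of the top edge, pushed down to its throat and in line with the slope; the pattern stands on the ledge, the egg, jar and bowl were not disturbed, and the job was handed in at about 11 s.

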